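# Wheel the sugar caddy onto its mat

## Robot

A 6-joint arm with a two-finger parallel gripper is mounted at the origin on a cart in front of the work surface, level with it; the furniture and walls round the work are solid. World frame = base frame: x ahead of the robot, y to its left, z up, the work surface at z = 0. Lengths are in m, angles in rad, forces in N, time in s.
With the tool pointing down it reaches from about 0.35 to 0.875 m from the base axis. Payload 4.2 kg.
Tool frame: the origin (TCP) lies at the very end of the fingers, on their centre line; the grasp point (between the pads) lies 19 mm behind it; z points along the fingers, y is the direction in which the jaws open and shut (so a half turn about z gives the same grasp; the last joint's range is limited). The gripper opens to 85 mm and grips with 20 to 120 N. Pads are 22 mm wide; open, the fingers measure 114 mm over their backs; the gripper's body (76 mm by 85 mm) begins 54 mm behind the grasp point. The pads swing forward as they close: fully open they stand 13 mm farther back than shut.
Start: joints at [1.564, 0.385, 0.008, 0, -1.194, -0.259], TCP at [0.164, 0.603, 0.197] pointing down, gripper open.
Joint ranges: [-3.14, 3.14], [-1.21, 2.06], [-1.07, 1.41], [-3.16, 2.05], [-2.99, -0.16], [-3.1, 3.1]. Speed limits (rad/s): [2.79, 2.79, 3.14, 3.14, 3.14, 3.14].

## Interface

Orientations are given as a 3x3 rotation matrix whose columns are the frame's x, y, z axes.
In Python, from station import observe, get_image, sign_off, trace, spot_point gives the robot as it stands.
- The arm moves only by the tool play_rows, never from a script. Its argument "motion" is one flat list of numbers, 7 for each row, row after row: the shift along the tool's x, y, z in cm, then the turn, a rotation vector about the tool's x, y, z in rad, then the closure in counts, from 0 (fully open) to 255 (shut). A call has 1 to 5 rows; each row is the pose to reach, as a shift and turn from the pose measured when the call began, along the tool's axes at that moment; what a row does not reach only later rows make up. A row lasts 1/8 s, in which the tool goes at most 62.5 mm and 10.7 degrees, less where a joint would pass 70% of its speed; a pose out of reach is approached as far as the arm can. A call with a gripper value outside its range is refused whole. The fingers move at their own pace and stop on an object; "newtons" is the grip in N (left out, the last holds). Time passes only in rows, so rows that repeat a pose let the fingers close. It gives the time, the measured TCP pose, the force and the opening at its end, in the units of the state.
- observe(): the state, without advancing time (a new reading comes with each control period).
- get_image(name): name is "scene" or "top" or "wrist"; returns a dict with "frame" (480x640x3 uint8, blue, green, red), "camera_matrix" (3x3 intrinsics, pixels), "pose" (4x4, takes a point from camera to world coordinates). Camera axes: x right, y up, looking along -z (the intrinsics and any distortion apply to the point x, -y, -z); pixel columns grow to the right and rows downward; lengths in m; the calibration is good to about 2 mm. A picture is of the moment at which its call begins. There is no depth.
- sign_off(): hands the job in, once; it reports no verdict.
Trained networks look in the newest picture that a camera, given by its name, has taken for a name from the list of things; names that differ only in an ending like _2 or _b are one class to them, and where a whole thing is asked for, a point or a joint stands for the part that bears it (a point fixed in the world has none). Each returns a list of dicts, best first, with "score" (0 to 1); they miss things now and then, are a little off and sometimes report something else, mostly with a low value. They report only what shows in the picture. A call takes as long as a camera call. They do not tell look-alikes from the thing itself.
- trace(camera, thing): "region" (480x640 bool, what is visible of it) and "point" ([column, row] in pixels, amid what is visible of it).
- spot_point(camera, thing): "point" ([column, row] in pixels: a listed point, or the origin of a listed thing).
The state is a dict: "t": time; "joint_positions": joint angles; "qd": joint speeds; "joint_torque": joint torques, N m; "tool_pos": TCP position; "tcp_rot": TCP orientation; "wrist_force": force on the tool from outside, world axes, zero at the start; "torque": the same for the moment, N m; "grip_width": opening from 0.0 (shut) to 1.0 (fully open).
Only numpy, scipy, OpenCV 4.12 (cv2) and the standard library are available. Lean on these libraries where they do the work, as an engineer would, in place of code of your own. Each camera call takes 0.05 s, during which the arm holds its last target. There are 200 camera calls.

## Task

Push the little wheeled caddy with the sugar jar on it from behind, nose first: roll it ahead until both front swivel castors have swung round and trail straight behind their pivots, well before it gets to the thin grey mat, then steer it so that it comes to rest wholly on the mat, centred and lined up with its long sides, with the castors still trailing. Keep the wheels on the worktop and the jar upright on the caddy, and leave the glass and the mug beside the way where they stand.

Things in the scene. Friction and masses are not known exactly. Their poses are not given: they have to be found in the camera images.
- caddy: Loose rolling caddy, 0.26 kg: wooden deck 140 x 100 mm, top 42 mm up, steel rail 10 mm high round nose and sides, four wheels 26 mm across: rear two fixed straight (axle 60 mm behind the origin, 36 mm left and right), front two swivel castors. Origin: on the worktop under the deck's middle; +x to the nose (the way it rolls), +y to its left. Rolls at about 0.7 N; coasts under 5 mm from 50 mm/s
- caddy_tail (a point): Middle of the flat rear face of the upright wooden push board on two steel posts across the caddy's tail: 120 mm wide, from 82 to 132 mm above the worktop. This point is 62 mm behind the caddy's origin and 107 mm up, just behind the rear axle; axes as the caddy's. A push square on the middle drives the caddy straight, a push towards one end of the board turns the nose to the other side
- caddy_nose (a point): Middle of the nose edge of the deck, 70 mm ahead of the caddy's origin, 38 mm above the worktop; axes as the caddy's
- castor_left (a joint): Swivel angle of the left front castor, rad, counter-clockwise from above, no stops. 0 (or a whole turn): wheel trails straight behind its pivot, towards the tail; pi: it leads. Pivot 45 mm ahead of the caddy's origin, 36 mm to its left; wheel centre 14 mm off the pivot. Starts turned by 0.9 to 2.4; pushing the caddy straight ahead some 60 mm swings it to 0
- castor_right (a joint): The same for the right front castor, 36 mm to the right of the middle; starts anywhere within 2.4 rad of straight either way
- mat: The mark: flat grey mat with a dark edge, 200 x 160 mm, 1 mm thick, fixed, flush: wheels roll over it unhindered. Origin: its middle, on the worktop; +x along its length, the way the caddy's nose must point; y across. It lies 0.23 to 0.26 m ahead of the caddy, up to 25 mm to either side, turned by up to 0.15 rad
- sugar: Round glass jar of sugar with a cork lid, 75 mm across, 110 mm tall, 0.14 kg, loose, standing on the caddy's deck within the rail, its middle 16 mm ahead of the caddy's. Origin: middle of its underside
- glass_left: Green ribbed tumbler, upside down, 69 mm across, 104 mm tall, loose, to the left of the caddy's way. Origin: middle of its underside
- mug_right: Pale green mug, upside down, 72 mm across (107 mm with the handle), 86 mm tall, loose, to the right of the caddy's way. Origin: middle of its underside
Mind the look-alikes: they are no part of the job. Leave any purple look-alike of the sugar alone. Of the things shaped like the caddy, the wooden one is meant.

How it is judged:
By the outcome, as a careful person would: the job done as asked, in the order asked, and still so for the second after the job is handed in, with the robot touching nothing.
It also fails if it takes over 56 s, if anything falls off the work surface, if the arm or the gripper's body presses on something with over 40 N, if the wrist force passes 120 N, or if a joint passes its speed limit or range.

## Working session

There is one attempt and no reset: what is moved stays moved. The work goes in short steps, Python scripts to look and compute and a tool call to move; the robot and the scene stay as the last step left them, time stands still between calls to the robot, and variables do not carry over. Pictures are saved under pics/ and viewed, about 8 in all and at most 12, crops included, and the job is handed in when it is done.

Besides the shell and the picture viewer there is one more tool, called after "Request:" as name(argument=value, ...), one argument or row to a line, values as JSON. play_rows: Moves the arm, as the interface text tells. Its arguments: {"type":"object","properties":{"motion":{"type":"array"},"newtons":{"type":"number"}},"required":["motion"]}

```bash
mkdir -p pics; ls; cat > h.py <<'E'
import numpy as np, cv2
from station import *
def ray(im,p):
    K=np.array(im["camera_matrix"]);T=np.array(im["pose"])
    d=np.linalg.inv(K)@[p[0],p[1],1]; d=T[:3,:3]@[d[0],-d[1],-d[2]]
    return T[:3,3],d
def at(im,p,z):
    o,d=ray(im,p); return o+d*(z-o[2])/d[2]
def proj(im,P):
    T=np.array(im["pose"]);q=T[:3,:3].T@(np.array(P)-T[:3,3]);u=np.array(im["camera_matrix"])@[q[0],-q[1],-q[2]]
    return u[:2]/u[2]
E
python3 - <<'E'
from h import *
ims={c:get_image(c) for c in("scene","top")}
np.set_printoptions(precision=4,suppress=True)
for c in ims:
    cv2.imwrite(f"pics/{c}0.png",ims[c]["frame"]); print(c,np.array(ims[c]["pose"])[:3,3])
    for n,z in(("caddy",0),("caddy_tail",.107),("caddy_nose",.038),("mat",0),("sugar",.042),("glass_left",0),("mug_right",0)):
        for r in spot_point(c,n)[:3]: print(n,np.round(r["point"]),round(r["score"],2),at(ims[c],r["point"],z))
s=observe();print(s["tool_pos"],s["tcp_rot"],s["t"])
E
```

```text
pics
scene [ 0.2323 -0.0638  1.1076]
caddy [217. 186.] 0.87 [0.4931 0.6695 0.    ]
caddy [326. 339.] 0.81 [0.4816 0.2159 0.    ]
caddy_tail [200. 174.] 0.81 [0.4543 0.6452 0.107 ]
caddy_tail [313. 353.] 0.78 [0.4239 0.1812 0.107 ]
caddy_nose [232. 152.] 0.62 [0.5612 0.7064 0.038 ]
mat [339. 240.] 0.65 [0.6421 0.3863 0.    ]
sugar [320. 323.] 0.87 [0.4828 0.2395 0.042 ]
sugar [244. 279.] 0.61 [0.4098 0.4091 0.042 ]
glass_left [272. 230.] 0.76 [0.5332 0.4954 0.    ]
mug_right [416. 311.] 0.6 [0.675  0.1572 0.    ]
top [0.4863 0.4014 0.9569]
caddy [187. 280.] 0.94 [0.5089 0.6721 0.    ]
caddy [412. 300.] 0.86 [0.4718 0.2218 0.    ]
caddy_tail [187. 313.] 0.63 [0.4485 0.6393 0.107 ]
caddy_tail [448. 328.] 0.6 [0.4241 0.1793 0.107 ]
caddy_nose [161. 253.] 0.84 [0.5612 0.7122 0.038 ]
mat [325. 212.] 0.97 [0.6482 0.3961 0.    ]
sugar [312. 329.] 0.84 [0.417  0.4202 0.042 ]
sugar [410. 294.] 0.58 [0.4827 0.2349 0.042 ]
sugar [443. 327.] 0.37 [0.421  0.1719 0.042 ]
glass_left [277. 278.] 0.69 [0.5138 0.493  0.    ]
mug_right [441. 199.] 0.88 [0.6757 0.161  0.    ]
[0.1642 0.603  0.1974] [[ 0.9649 -0.2627  0.    ]
 [-0.2627 -0.9649  0.    ]
 [-0.     -0.     -1.    ]] 0.8
```

View pics/top0.png

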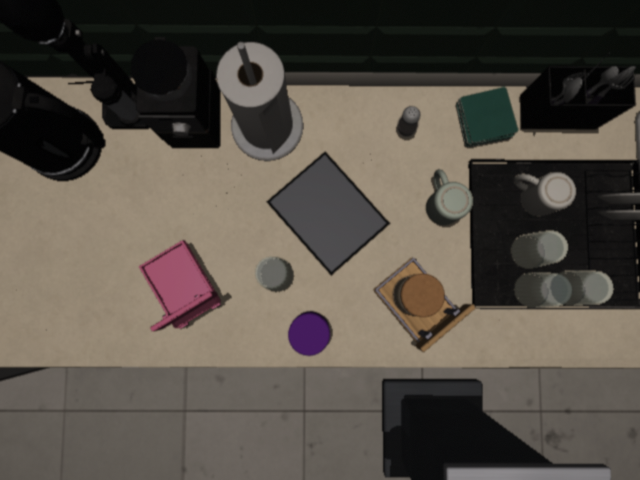

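View pics/scene0.png

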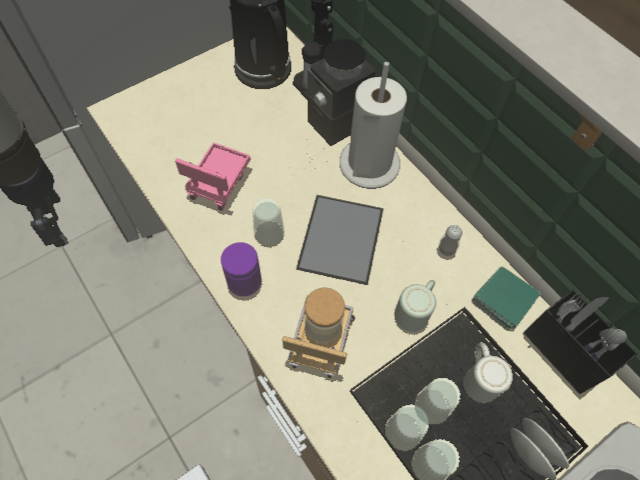

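The top view shows the wooden caddy with the cork-lidded jar at about (412,300). The pink caddy at (180,285) and the purple jar at (310,333) are look-alikes. The mat is at (328,212), the tumbler at (275,273) and the mug at (450,202). The wooden caddy is the one meant, as the task says wood. Next is an enlarged crop to confirm it and measure its pose.

```bash
cat >> h.py <<'E'
np.set_printoptions(precision=4,suppress=True)
def matpose(c="top"):
    im=get_image(c); r=trace(c,"mat")[0]["region"].astype(np.uint8)
    ct=max(cv2.findContours(r,0,1)[0],key=cv2.contourArea)[:,0]
    w=np.array([at(im,p,.001)[:2] for p in ct],np.float32)
    return cv2.minAreaRect(w*1000)
E
python3 - <<'E'
from h import *
for c in("top","scene"): print(c,matpose(c))
im=get_image("top"); f=im["frame"]
cv2.imwrite("pics/crop1.png",cv2.resize(f[240:365,360:490],None,fx=4.6,fy=4.6,interpolation=cv2.INTER_CUBIC))
E
```

```text
top ((646.2076416015625, 391.0975341796875), (203.22564697265625, 162.10287475585938), 42.15634536743164)
scene ((649.1035766601562, 390.16680908203125), (201.60443115234375, 160.0814208984375), 41.3414306640625)
```

View pics/crop1.png

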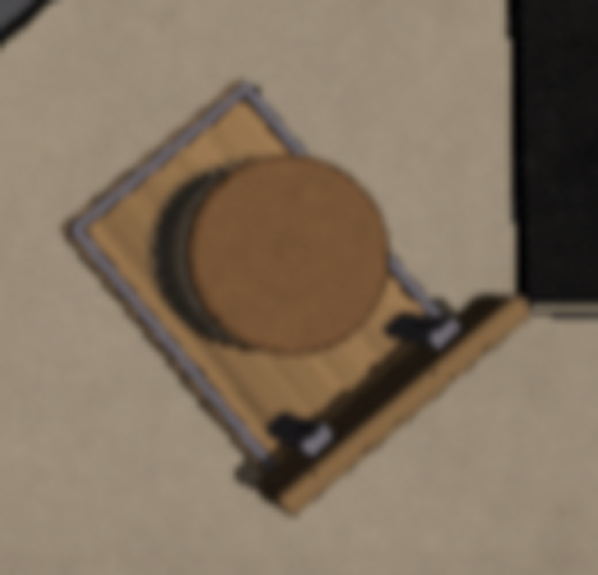

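The crop shows the wooden caddy with the cork-lidded jar, so this is the right one. Its nose corners are at (376,290) and (413,258), and the rear top edge of the board runs from (423,351) to (475,308).

```bash
python3 - <<'E'
from h import *
im=get_image("top")
NL,NR=[at(im,p,.05)[:2] for p in((375.7,290),(413.3,258.5))]
BL,BR=[at(im,p,.132)[:2] for p in((423.5,351.5),(474.8,307.8))]
print(NL,NR,BL,BR,np.linalg.norm(NL-NR),np.linalg.norm(BL-BR))
n=(NL+NR)/2;b=(BL+BR)/2
print(n,b,np.linalg.norm(n-b),"yaw long",np.arctan2(*(n-b)[::-1]))
for l,r in((NL,NR),(BL,BR)): d=l-r; print("yaw cross",np.arctan2(-d[0],d[1]))
w=get_image("wrist");cv2.imwrite("pics/w0.png",w["frame"]);T=np.array(w["pose"]);s=observe()
R=np.array(s["tcp_rot"]);print("cam in tool",R.T@(T[:3,3]-s["tool_pos"]),R.T@-T[:3,2],s["t"])
for t in("glass_left","mug_right"): print(t,at(im,spot_point("top",t)[0]["point"],0))
E
```

```text
[0.4907 0.3005] [0.5507 0.2284] [0.3861 0.229 ] [0.4602 0.1394] 0.09383995564991802 0.11620134861689421
[0.5207 0.2645] [0.4232 0.1842] 0.12629486237471776 yaw long 0.6886483538274837
yaw cross 0.6935237847897952
yaw cross 0.6914351580375618
cam in tool [ 0.0732 -0.0013 -0.1762] [-0.2856  0.0004  0.9583] 1.15
glass_left [0.5152 0.4892 0.    ]
mug_right [0.672  0.1586 0.    ]
```

Request:
play_rows(
  motion=[33.7, 36.9, 0, 0, 0, -0.957, 0, 33.7, 36.9, 0, 0, 0, -0.957, 0, 33.7, 36.9, 0, 0, 0, -0.957, 0, 33.7, 36.9, 0, 0, 0, -0.957, 0, 33.7, 36.9, 0, 0, 0, -0.957, 0],
)

```text
t: 1.88
tool_pos: [0.3058, 0.327, 0.1978]
tcp_rot: [[0.787, 0.617, 0.001], [0.617, -0.787, 0.001], [0.001, -0.0, -1.0]]
wrist_force: [0.3, 1.0, 0.3]
grip_width: 0.998
```

```bash
cat > go.py <<'E'
import sys;from h import *
# world target x y z yaw -> shift cm in tool axes + turn about tool z (tool down, x=heading)
def rel(x,y,z,yaw):
    s=observe();R=np.array(s["tcp_rot"]);p=np.array(s["tool_pos"])
    d=R.T@(np.array([x,y,z])-p)*100
    G=np.array([[np.cos(yaw),np.sin(yaw),0],[np.sin(yaw),-np.cos(yaw),0],[0,0,-1]])
    return np.r_[d,cv2.Rodrigues(R.T@G)[0].ravel()]
if __name__=="__main__":
    s=observe();R=np.array(s["tcp_rot"])
    print(s["t"],s["tool_pos"],"yaw",np.arctan2(R[1,0],R[0,0]),"F",s["wrist_force"],s["joint_positions"],rel(*map(float,sys.argv[1:])))
E
python3 go.py .392 .1585 .197 .691
```

```text
1.875 [0.3058 0.327  0.1978] yaw 0.6653714466944397 F [0.335  1.0058 0.2971] [ 1.184   0.0771 -0.4019  0.0002 -1.0908  1.0521] [-3.622  18.577   0.0733 -0.0003 -0.001  -0.0256]
```

Request:
play_rows(
  motion=[-3.6, 18.6, 0, 0, 0, -0.026, 0, -3.6, 18.6, 0, 0, 0, -0.026, 0, -3.6, 18.6, 0, 0, 0, -0.026, 0, -3.6, 18.6, 0, 0, 0, -0.026, 0, -3.6, 18.6, 4, 0, 0, -0.026, 0],
)

```text
t: 2.5
tool_pos: [0.395, 0.1598, 0.16]
tcp_rot: [[0.771, 0.636, 0.008], [0.636, -0.771, 0.006], [0.01, -0.0, -1.0]]
wrist_force: [0.2, 0.9, -1.4]
grip_width: 1.0
```

```bash
python3 go.py .392 .1585 .095 .691
```

```text
2.5 [0.395  0.1598 0.16  ] yaw 0.6898955919081238 F [ 0.1781  0.947  -1.4253] [ 0.7694  0.0703 -0.514   0.0008 -0.9767  1.4908] [-0.3733 -0.0922  6.4949 -0.0001 -0.0099 -0.0011]
```

Request:
play_rows(
  motion=[-0.4, -0.1, 4, 0, -0.01, -0.001, 0, -0.4, -0.1, 6.5, 0, -0.01, -0.001, 0, -0.4, -0.1, 6.5, 0, -0.01, -0.001, 0],
)

```text
t: 2.88
tool_pos: [0.3906, 0.1581, 0.0937]
tcp_rot: [[0.77, 0.638, -0.003], [0.638, -0.77, -0.003], [-0.004, 0.0, -1.0]]
wrist_force: [-0.5, -0.4, -0.9]
grip_width: 1.002
```

```bash
python3 go.py .423 .184 .095 .691; python3 - <<'E'
from h import *
a=get_image("scene")["frame"][290:400,240:390];b=get_image("wrist")["frame"]
cv2.imwrite("pics/c2.png",np.hstack([cv2.resize(a,(409,300),interpolation=2),cv2.resize(b,(390,300))]))
E
```

```text
2.875 [0.3906 0.1581 0.0937] yaw 0.6919140461819757 F [-0.4555 -0.4271 -0.9221] [ 0.7734  0.1568 -0.612  -0.0003 -0.8063  1.4895] [ 4.1493  0.0741 -0.151   0.0001  0.0043  0.0009]
```

View pics/c2.png

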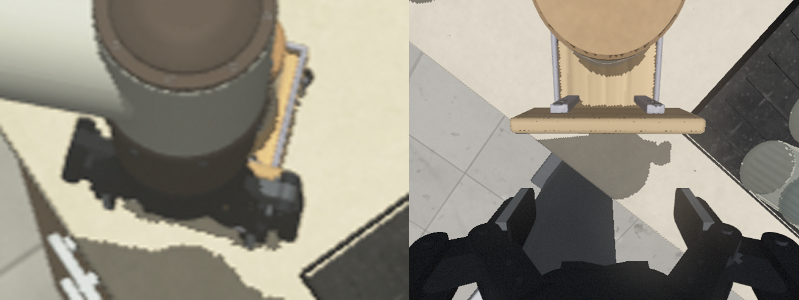

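The wrist view shows the open fingers level with the board, square and centred behind it. Next I close the gap.

Request:
play_rows(
  motion=[0.8, 0.1, -0.1, 0, 0, 0, 0, 1.6, 0.1, -0.1, 0, 0, 0, 0, 2.2, 0.1, -0.1, 0, 0, 0, 0, 2.7, 0.1, -0.1, 0, 0, 0, 0, 3.1, 0.1, -0.1, 0, 0, 0, 0],
)

```text
t: 3.6
tool_pos: [0.417, 0.1785, 0.0968]
tcp_rot: [[0.77, 0.638, 0.001], [0.638, -0.77, 0.0], [0.001, 0.0, -1.0]]
wrist_force: [0.3, -0.1, -0.1]
grip_width: 0.998
```

```bash
python3 go.py .473 .2254 .095 .691; python3 - <<'E'
from h import *
b=get_image("wrist")["frame"]
cv2.imwrite("pics/c3.png",b)
E
```

```text
3.6 [0.417  0.1785 0.0968] yaw 0.6921522330767476 F [ 0.2519 -0.1045 -0.1451] [ 0.7646  0.2027 -0.5412  0.0005 -0.8259  1.498 ] [ 7.3032 -0.0408  0.1828  0.0003 -0.001   0.0012]
```

View pics/c3.png

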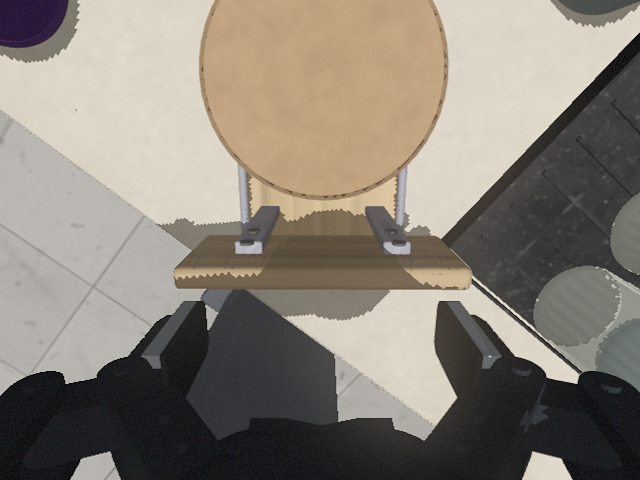

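The gap is only a few mm now: board centre at column 323, pads at 321. Now I push straight.

Request:
play_rows(
  motion=[0.4, 0, 0.1, 0, 0, 0, 0, 0.9, 0, 0.1, 0, 0, 0, 0, 1.4, 0, 0.1, 0, 0, 0, 0, 1.9, 0, 0.1, 0, 0, 0, 0, 2.4, 0, 0.1, 0, 0, 0, 0],
)

```text
t: 4.28
tool_pos: [0.4362, 0.1943, 0.0958]
tcp_rot: [[0.77, 0.638, 0.001], [0.638, -0.77, 0.001], [0.001, 0.0, -1.0]]
wrist_force: [-0.4, -0.5, -0.2]
grip_width: 1.0
```

```bash
cat > m.py <<'E'
from go import *
# board rear top edge from wrist picture -> tail pose
def tail(save=None):
    im=get_image("wrist");f=im["frame"];s=observe()
    if save: cv2.imwrite(save,f)
    r=trace("wrist","caddy"); t=spot_point("wrist","caddy_tail")
    R=np.array(s["tcp_rot"]);p=np.array(s["tool_pos"])
    for q in t[:1]: print("net tail",q["score"],at(im,q["point"],.107)[:2])
    hsv=cv2.cvtColor(f,cv2.COLOR_BGR2HSV)
    T=np.array(im["pose"])
    # expected band of board rows: wood coloured, lowest wood pixel per column
    m=cv2.inRange(hsv,(8,60,60),(25,255,255)); 
    m=cv2.morphologyEx(m,cv2.MORPH_OPEN,np.ones((5,5)))
    n,l,st,_=cv2.connectedComponentsWithStats(m)
    pts=[]
    cols=np.where(m[:300].any(0))[0]
    for c in cols:
        rr=np.where(m[:420,c])[0]; pts.append((c,rr.max()))
    pts=np.array(pts);med=np.median(pts[:,1]);pts=pts[abs(pts[:,1]-med)<12]
    return im,pts,s
if __name__=="__main__":
    sv=sys.argv[1] if len(sys.argv)>1 else None
    im,pts,s=tail(sv)
    vx,vy,x0,y0=cv2.fitLine(pts.astype(np.float32),cv2.DIST_HUBER,0,.01,.01).ravel()
    print("edge cols",pts[:,0].min(),pts[:,0].max(),"rows",np.median(pts[:,1]),"slope",vy/vx)
    z=.105 if 0 else .132
    L=at(im,(pts[:,0].min(),y0+vy/vx*(pts[:,0].min()-x0)),z)[:2];Rr=at(im,(pts[:,0].max(),y0+vy/vx*(pts[:,0].max()-x0)),z)[:2]
    d=L-Rr;print("tail",(L+Rr)/2,"w",np.linalg.norm(d),"yaw",np.arctan2(-d[0],d[1]))
    R=np.array(s["tcp_rot"]);print(s["t"],"tcp",s["tool_pos"],"yaw",np.arctan2(R[1,0],R[0,0]),"F",s["wrist_force"])
E
python3 m.py pics/c4.png;python3 - <<'E'
from h import *
t=get_image("top")["frame"];w=cv2.imread("pics/c4.png")
cv2.imwrite("pics/v4.png",np.hstack([cv2.resize(t[180:380,300:500],(400,400),interpolation=2),cv2.resize(w,(400,300))] if 0 else [cv2.resize(t[180:380,300:500],(300,300),interpolation=2),cv2.resize(w,(400,300))]))
E
```

```text
edge cols 208 434 rows 344.0 slope 0.0
tail [0.4248 0.1852] w 0.0931648026238535 yaw 0.6918502333892778
4.325 tcp [0.4368 0.1948 0.0959] yaw 0.692649793866352 F [ 0.6394 -0.7976  0.0826]
```

View pics/v4.png

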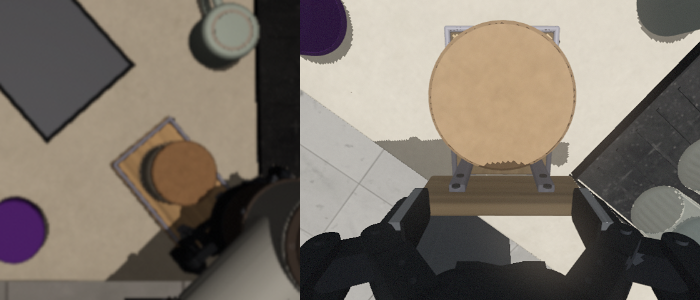

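```bash
python3 - <<'E'
from h import *
im=get_image("wrist");s=observe();R=np.array(s["tcp_rot"]);p=np.array(s["tool_pos"])
print(np.array(im["camera_matrix"]))
for v in((0,0,0),(0,.0425,-.013),(0,-.0425,-.013),(.011,.0425,-.013),(.011,.0425,0),(-.011,.0425,-.013),(.011,.0425,-.035)): print(v,proj(im,p+R@np.array(v)))
h=np.array([np.cos(.691),np.sin(.691)]);l=np.array([-h[1],h[0]])
t0=np.array([.4232,.1842])
for ds in(0,.015,.025):
  for q in(-.06,.06): print("edge",ds,q,proj(im,np.r_[t0+h*ds+l*q,.132]))
cv2.imwrite("pics/t5.png",get_image("scene")["frame"])
t=get_image("top")
for n,z in(("caddy_nose",.038),("sugar",.042)):
  for c in("top","scene"):
    im=get_image(c);print(n,c,[(at(im,r["point"],z)[:2],r["score"]) for r in spot_point(c,n)])
E
```

```text
[[386.7479   0.     320.9481]
 [  0.     386.7479 235.315 ]
 [  0.       0.       1.    ]]
(0, 0, 0) [321.4803 277.3011]
(0, 0.0425, -0.013) [414.0942 288.3156]
(0, -0.0425, -0.013) [228.9437 288.363 ]
(0.011, 0.0425, -0.013) [415.7651 265.8944]
(0.011, 0.0425, 0) [409.4465 256.1665]
(-0.011, 0.0425, -0.013) [412.4814 309.9566]
(0.011, 0.0425, -0.035) [428.7973 285.9585]
edge 0 -0.06 [465.7396 347.279 ]
edge 0 0.06 [175.2327 347.0774]
edge 0.015 -0.06 [469.7508 314.5936]
edge 0.015 0.06 [171.2651 314.3739]
edge 0.025 -0.06 [472.5495 291.7875]
edge 0.025 0.06 [168.4967 291.5548]
caddy_nose top [(array([0.5265, 0.2679]), 0.77), (array([0.5585, 0.7121]), 0.71)]
caddy_nose scene [(array([0.5618, 0.6978]), 0.79)]
sugar top [(array([0.4174, 0.4212]), 0.96), (array([0.4846, 0.2318]), 0.77), (array([0.5227, 0.2706]), 0.22)]
sugar scene [(array([0.4812, 0.2365]), 0.63), (array([0.4112, 0.4065]), 0.62)]
```

The caddy has barely moved and there is no force, so the open pads are riding above the board (pad tips at row ~300, z about 0.14). I'll back off and half-close the gripper, which brings the pads forward and down, then look.

Request:
play_rows(
  motion=[-2, 0, -0.3, 0, 0, 0, 0, -5.2, 0, -0.3, 0, 0, 0, 0, -5.2, 0, 0, 0, 0, 0, 110, -5.2, 0, 0, 0, 0, 0, 110, -5.2, 0, 0, 0, 0, 0, 110],
  newtons=20,
)

```text
t: 5.65
tool_pos: [0.3965, 0.1615, 0.0958]
tcp_rot: [[0.77, 0.639, 0.002], [0.639, -0.77, 0.001], [0.002, 0.001, -1.0]]
wrist_force: [0.3, 0.1, 0.1]
grip_width: 0.569
```

```bash
python3 m.py pics/c6.png
```

```text
net tail 0.56 [0.4239 0.184 ]
edge cols 166 480 rows 226.0 slope 0.0045495834
tail [0.4245 0.184 ] w 0.1178318782239837 yaw 0.6873973730799644
5.7 tcp [0.3965 0.1614 0.0958] yaw 0.6924610891006092 F [ 0.091  -0.9885  0.5557]
```

View pics/c6.png

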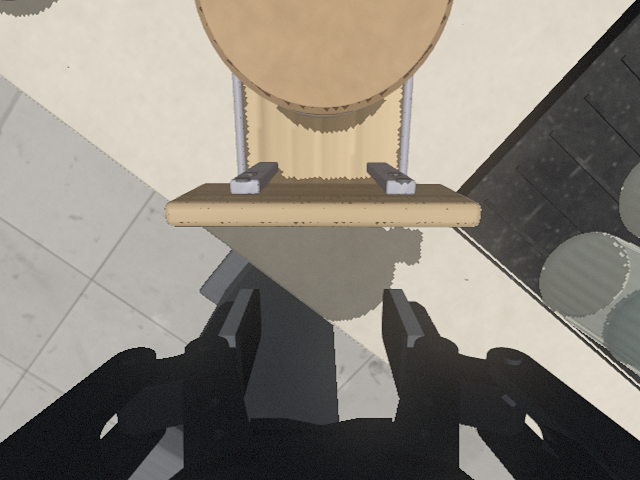

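Half-closed, the pad tips show at (235–260, 290) and (385–405, 290), which puts them about 40 mm above the nominal TCP (z ≈ 0.136). The board edge is at row 226, square. I'll lower the tool 26 mm so the pads meet the board, then advance to contact.

Request:
play_rows(
  motion=[0, 0, 1.3, 0, 0, 0, 110, 0, 0, 2.6, 0, 0, 0, 110, 0.6, 0, 2.6, 0, 0, 0, 110, 1.3, 0, 2.6, 0, 0, 0, 110, 2.0, 0, 2.6, 0, 0, 0, 110],
)

```text
t: 6.42
tool_pos: [0.4125, 0.1747, 0.07]
tcp_rot: [[0.77, 0.639, 0.002], [0.639, -0.77, 0.001], [0.003, 0.001, -1.0]]
wrist_force: [0.6, -0.5, -0.2]
grip_width: 0.566
```

Request:
play_rows(
  motion=[0.4, 0, 0, 0, 0, 0, 110, 0.8, 0, 0, 0, 0, 0, 110, 1.2, 0, 0, 0, 0, 0, 110, 1.6, 0, 0, 0, 0, 0, 110, 2.0, 0, 0, 0, 0, 0, 110],
)

```text
t: 7.05
tool_pos: [0.4281, 0.1876, 0.0701]
tcp_rot: [[0.77, 0.638, 0.002], [0.638, -0.77, 0.001], [0.002, 0.001, -1.0]]
wrist_force: [-0.1, -0.5, 1.1]
grip_width: 0.571
```

```bash
python3 m.py pics/c7.png
```

```text
net tail 0.7 [0.4368 0.1959]
edge cols 144 503 rows 311.0 slope -0.0015120244
tail [0.4391 0.196 ] w 0.11759380077595472 yaw 0.6936759426092352
7.1 tcp [0.4286 0.1881 0.0701] yaw 0.6928031967895866 F [ 0.0104 -0.0897  0.1423]
```

View pics/c7.png

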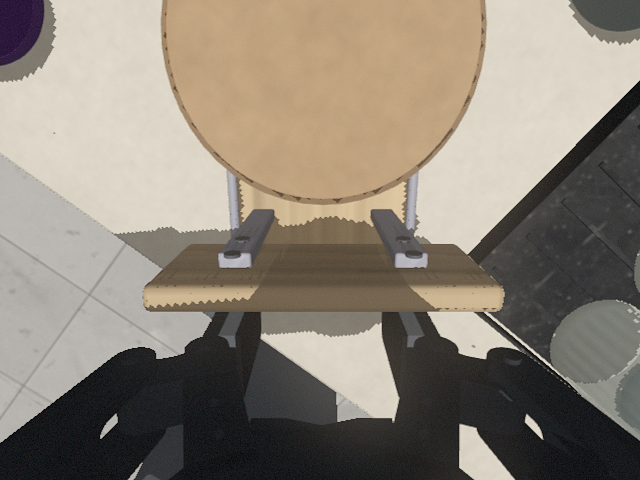

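Contact is good: the pads press the board and the caddy has advanced 19 mm, still square. I continue straight.

Request:
play_rows(
  motion=[0.6, 0, 0, 0, 0, 0, 110, 1.1, 0, 0, 0, 0, 0, 110, 1.6, 0, 0, 0, 0, 0, 110, 2.1, 0, 0, 0, 0, 0, 110, 2.6, 0, 0, 0, 0, 0, 110],
)

```text
t: 7.82
tool_pos: [0.4485, 0.2046, 0.0701]
tcp_rot: [[0.77, 0.639, 0.003], [0.639, -0.77, 0.002], [0.003, 0.001, -1.0]]
wrist_force: [-0.5, 0.3, 0.5]
grip_width: 0.565
```

Request:
play_rows(
  motion=[0.6, 0, 0, 0, 0, 0, 110, 1.1, 0, 0, 0, 0, 0, 110, 1.6, 0, 0, 0, 0, 0, 110, 2.0, 0, 0, 0, 0, 0, 110, 2.3, 0, 0, 0, 0, 0, 110],
)

```text
t: 8.45
tool_pos: [0.4664, 0.2195, 0.0701]
tcp_rot: [[0.77, 0.639, 0.003], [0.639, -0.77, 0.002], [0.003, 0.0, -1.0]]
wrist_force: [-1.0, 0.0, 0.4]
grip_width: 0.568
```

```bash
cat > plan.py <<'E'
from go import *
# tail pose now (x,y,yaw) -> cubic-heading path to goal; prints tool rows
M=np.array([.6477,.3907]);my=.729
def err(x,y,yaw):
    h=np.array([np.cos(my),np.sin(my)]);l=np.array([-h[1],h[0]]);d=np.array([x,y])+.062*np.array([np.cos(yaw),np.sin(yaw)])-M
    print("caddy in mat frame: along %.4f lateral %.4f yaw %.4f"%(d@h,d@l,yaw-my))
E
python3 m.py pics/c8.png; python3 - <<'E'
from plan import *
for c in("top","scene"): print(c,matpose(c))
E
```

```text
net tail 0.72 [0.4765 0.2266]
edge cols 143 503 rows 310.0 slope -0.0039074654
tail [0.4774 0.2281] w 0.11793823072839614 yaw 0.6964003873239742
8.5 tcp [0.4668 0.2198 0.0702] yaw 0.6927553910134946 F [0.4248 0.6289 0.168 ]
top ((646.9719848632812, 390.489990234375), (200.06768798828125, 160.81564331054688), 41.502201080322266)
scene ((649.892822265625, 390.6598205566406), (205.7908172607422, 160.87405395507812), 41.97446060180664)
```

```bash
cat >> plan.py <<'E'
def plan(x,y,yaw,straight=.048,off=.0132,step=.005,n=5):
    err(x,y,yaw)
    h=np.array([np.cos(my),np.sin(my)]);l=np.array([-h[1],h[0]])
    d=np.array([x,y])-(M-.062*h);X,Y,t0=d@h,d@l,yaw-my
    L=-X-straight; out=[]
    if L>.01:
        A=(-Y-t0*L/2)*np.pi/2/L; th=lambda s:np.where(s<L,t0*(1-s/L)+A*np.sin(np.pi*s/L),0)
        print("remaining %.4f hump %.3f curv %.2f"%(-X,A,A*np.pi/L))
    else: th=lambda s:t0*np.exp(-s/.02)
    s=np.linspace(0,step*n,51)
    xs=np.cumsum(np.r_[0,np.diff(s)*np.cos(th(s[:-1]))])+X; ys=np.cumsum(np.r_[0,np.diff(s)*np.sin(th(s[:-1]))])+Y
    for k in range(1,n+1):
        i=int(50*k/n); a=float(th(s[i]))
        p=M-.062*h+xs[i]*h+ys[i]*l; w=a+my; p=p-off*np.array([np.cos(w),np.sin(w)])
        r=rel(p[0],p[1],.07,w); print(np.round(r[[0,1,2,5]],3))
if __name__=="__main__": plan(*map(float,sys.argv[1:]))
E
python3 plan.py .4772 .2279 .694
```

```text
caddy in mat frame: along -0.1736 lateral -0.0100 yaw -0.0350
remaining 0.1736 hump 0.126 curv 3.14
[ 0.571  0.061  0.029 -0.018]
[ 1.071  0.07   0.031 -0.035]
[ 1.572  0.07   0.032 -0.052]
[ 2.072  0.061  0.034 -0.067]
[ 2.572  0.044  0.036 -0.082]
```

Request:
play_rows(
  motion=[0.6, 0.03, 0, 0, 0, -0.018, 110, 1.1, 0.06, 0, 0, 0, -0.035, 110, 1.6, 0.06, 0, 0, 0, -0.052, 110, 2.1, 0.05, 0, 0, 0, -0.067, 110, 2.6, 0.04, 0, 0, 0, -0.082, 110],
)

```text
t: 9.43
tool_pos: [0.4868, 0.2358, 0.0703]
tcp_rot: [[0.714, 0.7, 0.003], [0.7, -0.714, 0.002], [0.003, 0.001, -1.0]]
wrist_force: [0.6, -1.8, 1.3]
grip_width: 0.568
```

```bash
cat > step.sh <<'E'
python3 m.py $1 | tee o.txt
python3 - <<'P'
import re
from plan import *
t=open("o.txt").read();m=re.search(r"tail \[([\d. ]+)\] w ([\d.]+) yaw ([\d.]+)",t.split("edge")[1])
x,y=map(float,m[1].split());plan(x,y,float(m[3]))
P
E
bash step.sh pics/c9.png
```

```text
net tail 0.68 [0.4964 0.2443]
edge cols 144 502 rows 309.0 slope 0.011789218
tail [0.4974 0.2454] w 0.11737265133837768 yaw 0.7619142367748242
9.475 tcp [0.4874 0.2364 0.0704] yaw 0.7761877927579294 F [1.7872 0.9244 0.1707]
caddy in mat frame: along -0.1469 lateral -0.0062 yaw 0.0329
remaining 0.1469 hump 0.105 curv 3.34
[ 0.594  0.076  0.033 -0.002]
[ 1.094  0.091  0.035 -0.017]
[ 1.594  0.097  0.037 -0.03 ]
[ 2.094  0.096  0.039 -0.043]
[ 2.595  0.086  0.041 -0.054]
```

Request:
play_rows(
  motion=[0.6, 0.04, 0, 0, 0, -0.004, 110, 1.1, 0.08, 0, 0, 0, -0.017, 110, 1.6, 0.09, 0, 0, 0, -0.03, 110, 2.1, 0.09, 0, 0, 0, -0.043, 110, 2.6, 0.08, 0, 0, 0, -0.054, 110],
)

```text
t: 10.2
tool_pos: [0.5062, 0.2539, 0.0704]
tcp_rot: [[0.675, 0.738, 0.003], [0.738, -0.675, 0.002], [0.004, 0.001, -1.0]]
wrist_force: [0.2, -0.4, -0.7]
grip_width: 0.57
```

```bash
bash step.sh pics/c10.png
```

```text
net tail 0.65 [0.5149 0.2628]
edge cols 145 503 rows 310.0 slope 0.0
tail [0.5163 0.2636] w 0.11747306017689356 yaw 0.8287745609813553
10.25 tcp [0.5068 0.2544 0.0704] yaw 0.8300504719506745 F [-0.1064 -0.3812  0.7857]
caddy in mat frame: along -0.1210 lateral -0.0011 yaw 0.0998
remaining 0.1207 hump 0.079 curv 3.40
[ 0.564  0.1    0.045 -0.01 ]
[ 1.064  0.105  0.047 -0.019]
[ 1.565  0.104  0.049 -0.027]
[ 2.065  0.096  0.051 -0.032]
[ 2.564  0.083  0.053 -0.035]
```

Request:
play_rows(
  motion=[0.6, 0.05, 0, 0, 0, -0.01, 110, 1.1, 0.1, 0, 0, 0, -0.019, 110, 1.6, 0.1, 0, 0, 0, -0.027, 110, 2.1, 0.1, 0, 0, 0, -0.032, 110, 2.6, 0.08, 0, 0, 0, -0.035, 110],
)

```text
t: 10.98
tool_pos: [0.5246, 0.2729, 0.0705]
tcp_rot: [[0.649, 0.761, 0.004], [0.761, -0.649, 0.002], [0.004, 0.001, -1.0]]
wrist_force: [-1.2, -1.1, -0.1]
grip_width: 0.564
```

```bash
bash step.sh pics/c11.png
```

```text
net tail 0.75 [0.5336 0.2812]
edge cols 145 503 rows 310.0 slope 0.0
tail [0.5344 0.2828] w 0.11758536373568564 yaw 0.8634022345631741
11.025 tcp [0.5252 0.2735 0.0705] yaw 0.8644967631346043 F [-0.2927  0.9222  0.3236]
caddy in mat frame: along -0.0949 lateral 0.0033 yaw 0.1344
remaining 0.0944 hump 0.064 curv 4.33
[ 0.551  0.106  0.054 -0.006]
[ 1.051  0.108  0.057 -0.01 ]
[ 1.551  0.102  0.059 -0.01 ]
[ 2.051  0.09   0.061 -0.004]
[2.551 0.073 0.064 0.01 ]
```

```bash
sed -i 's/straight=.048/straight=.038/' plan.py; python3 plan.py .5344 .2828 .8640
```

```text
caddy in mat frame: along -0.0949 lateral 0.0033 yaw 0.1350
remaining 0.0944 hump 0.033 curv 1.86
[0.551 0.096 0.054 0.003]
[1.051 0.094 0.057 0.006]
[1.551 0.092 0.059 0.011]
[2.051 0.09  0.061 0.018]
[2.551 0.089 0.064 0.027]
```

Request:
play_rows(
  motion=[0.6, 0.06, 0, 0, 0, 0.003, 110, 1.1, 0.09, 0, 0, 0, 0.006, 110, 1.6, 0.09, 0, 0, 0, 0.011, 110, 2.1, 0.09, 0, 0, 0, 0.018, 110, 2.6, 0.09, 0, 0, 0, 0.027, 110],
)

```text
t: 11.75
tool_pos: [0.5425, 0.2924, 0.0706]
tcp_rot: [[0.67, 0.742, 0.004], [0.742, -0.67, 0.003], [0.005, 0.001, -1.0]]
wrist_force: [-0.2, -0.4, 1.3]
grip_width: 0.567
```

```bash
bash step.sh pics/c12.png; python3 - <<'E'
from h import *
w=cv2.imread("pics/c12.png");t=get_image("top")["frame"];s=get_image("scene")["frame"]
cv2.imwrite("pics/v12.png",np.hstack([cv2.resize(t[140:340,250:450],(400,400),interpolation=2),cv2.resize(s[170:370,270:470],(400,400),interpolation=2)]))
E
```

```text
net tail 0.66 [0.5507 0.3011]
edge cols 145 502 rows 310.0 slope -0.00369223
tail [0.5524 0.3023] w 0.11734028453288306 yaw 0.8398168392369746
11.8 tcp [0.5431 0.293  0.0706] yaw 0.836692610104861 F [ 0.6258  0.9658 -0.4174]
caddy in mat frame: along -0.0683 lateral 0.0044 yaw 0.1108
remaining 0.0680 hump 0.041 curv 4.34
[ 0.558  0.077  0.065 -0.005]
[ 1.058  0.071  0.068 -0.002]
[1.558 0.055 0.07  0.011]
[2.059 0.034 0.073 0.035]
[2.561 0.015 0.076 0.069]
```

View pics/v12.png

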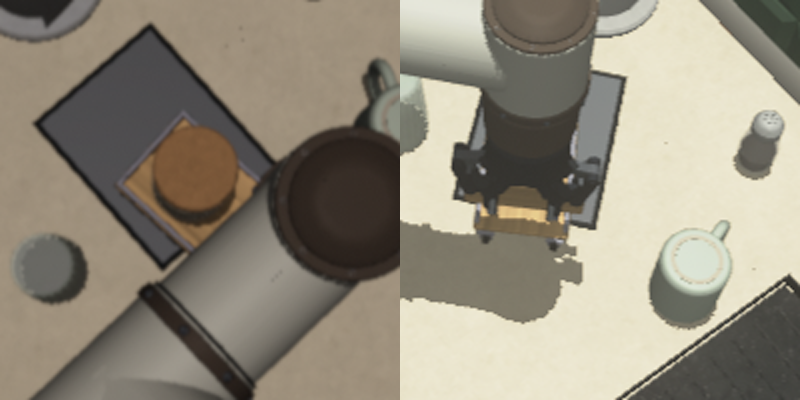

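The caddy is rolling onto the mat with the jar upright, and the mug and glass are untouched. I'll check this against the top-view nose corners and plan the straighten-out.

```bash
sed -i 's/straight=.038/straight=.034/' plan.py; python3 - <<'E'
from plan import *
im=get_image("top")
n=[at(im,(250+a/2,140+b/2),.05)[:2] for a,b in((121,184),(184,114))]
print("top nose",sum(n)/2,"yaw",np.arctan2(-(n[0]-n[1])[0],(n[0]-n[1])[1]),"wrist nose",np.array([.5524,.3023])+.127*np.array([np.cos(.838),np.sin(.838)]))
c=[at(im,(250+a/2,140+b/2),.001)[:2] for a,b in((38,124),(151,26),(166,266))];print("mat corners",c, "centre from opposite:",(c[1]+c[2])/2)
plan(.5524,.3023,.838)
E
```

```text
top nose [0.635  0.3944] yaw 0.8459890677664724 wrist nose [0.6374 0.3967]
mat corners [array([0.6682, 0.5103]), array([0.7703, 0.3959]), array([0.5246, 0.3804])] centre from opposite: [0.6474 0.3881]
caddy in mat frame: along -0.0683 lateral 0.0043 yaw 0.1090
remaining 0.0680 hump 0.028 curv 2.57
[0.608 0.066 0.069 0.003]
[1.108 0.06  0.072 0.009]
[1.608 0.052 0.074 0.02 ]
[2.109 0.044 0.077 0.037]
[2.61  0.037 0.079 0.059]
```

Request:
play_rows(
  motion=[0.6, 0.05, 0, 0, 0, 0.006, 110, 1.1, 0.06, 0, 0, 0, 0.014, 110, 1.6, 0.05, 0, 0, 0, 0.027, 110, 2.1, 0.04, 0, 0, 0, 0.044, 110, 2.6, 0.03, 0, 0, 0, 0.064, 110],
)

```text
t: 12.68
tool_pos: [0.5602, 0.3116, 0.0708]
tcp_rot: [[0.717, 0.697, 0.004], [0.697, -0.717, 0.003], [0.005, 0.001, -1.0]]
wrist_force: [-0.9, 1.2, 0.7]
grip_width: 0.568
```

```bash
sed -i 's/straight=.034/straight=.03/' plan.py; bash step.sh pics/c13.png
```

```text
net tail 0.87 [0.5701 0.3202]
edge cols 144 501 rows 308.0 slope -0.021630412
tail [0.5707 0.3216] w 0.11737037897226113 yaw 0.794984471500224
12.725 tcp [0.5607 0.3121 0.0708] yaw 0.7716520705705261 F [ 1.9113  0.4517 -0.0418]
caddy in mat frame: along -0.0416 lateral 0.0038 yaw 0.0660
remaining 0.0415 hump -0.018 curv -4.96
[ 0.628 -0.016  0.071  0.025]
[ 1.128 -0.022  0.074  0.043]
[ 1.628 -0.002  0.077  0.044]
[2.127 0.02  0.079 0.044]
[2.627 0.042 0.082 0.044]
```

Request:
play_rows(
  motion=[0.6, 0, 0, 0, 0, 0.025, 110, 1.1, 0, 0, 0, 0, 0.045, 110, 1.6, 0, 0, 0, 0, 0.05, 110, 2.1, 0.02, 0, 0, 0, 0.048, 110, 2.5, 0.03, 0, 0, 0, 0.046, 110],
)

```text
t: 13.45
tool_pos: [0.5786, 0.3291, 0.0707]
tcp_rot: [[0.747, 0.665, 0.004], [0.665, -0.747, 0.003], [0.005, 0.001, -1.0]]
wrist_force: [-0.0, -0.6, 0.4]
grip_width: 0.568
```

```bash
bash step.sh pics/c14.png
```

```text
net tail 0.63 [0.5888 0.3379]
edge cols 144 500 rows 310.0 slope 0.0
tail [0.5889 0.3381] w 0.1172359155121354 yaw 0.7265599924590996
13.5 tcp [0.579  0.3294 0.0708] yaw 0.7273442226224686 F [ 0.7335  0.6882 -0.2641]
caddy in mat frame: along -0.0169 lateral -0.0002 yaw -0.0024
[ 0.547  0.009  0.084 -0.   ]
[ 1.047  0.01   0.087 -0.   ]
[ 1.547  0.01   0.09  -0.001]
[ 2.047  0.01   0.093 -0.001]
[ 2.547  0.009  0.096 -0.001]
```

Request:
play_rows(
  motion=[0.6, 0.01, 0, 0, 0, 0, 110, 1.1, 0.01, 0, 0, 0, 0, 110, 1.5, 0.01, 0, 0, 0, 0, 110, 1.75, 0.01, 0, 0, 0, 0, 110, 1.9, 0.01, 0, 0, 0, 0, 110],
)

```text
t: 14.22
tool_pos: [0.593, 0.3417, 0.0709]
tcp_rot: [[0.747, 0.665, 0.005], [0.665, -0.747, 0.003], [0.006, 0.001, -1.0]]
wrist_force: [-0.5, -1.4, 0.2]
grip_width: 0.567
```

```bash
bash step.sh pics/c15.png|head -5
```

```text
net tail 0.71 [0.6036 0.3493]
edge cols 144 500 rows 309.0 slope 0.0
tail [0.6035 0.3509] w 0.11729095392454335 yaw 0.7264059341512397
14.275 tcp [0.5931 0.3418 0.0709] yaw 0.7270919643681548 F [-0.0839  0.3424  0.1069]
caddy in mat frame: along 0.0025 lateral -0.0004 yaw -0.0026
```

Request:
play_rows(
  motion=[-0.8, 0, 0, 0, 0, 0, 110, -3, 0, 0, 0, 0, 0, 110, -7, 0, 0, 0, 0, 0, 110, -11, 0, -5, 0, 0, 0, 110, -15, 0, -11, 0, 0, 0, 110],
)

```text
t: 15.0
tool_pos: [0.4833, 0.2442, 0.1712]
tcp_rot: [[0.747, 0.665, 0.004], [0.665, -0.747, 0.002], [0.004, 0.001, -1.0]]
wrist_force: [0.8, 0.7, 0.5]
grip_width: 0.569
```

Request:
play_rows(
  motion=[-5, 0, -6, 0, 0, 0, 110, -10, 0, -8, 0, 0, 0, 110, -10, 0, -8, 0, 0, 0, 110],
)

```text
t: 15.38
tool_pos: [0.4069, 0.1761, 0.2539]
tcp_rot: [[0.747, 0.665, 0.009], [0.665, -0.747, 0.007], [0.011, 0.0, -1.0]]
wrist_force: [0.2, 0.5, -0.2]
grip_width: 0.567
```

```bash
python3 - <<'E'
from h import *
t=get_image("top")["frame"];s=get_image("scene")["frame"]
cv2.imwrite("pics/v16.png",np.hstack([cv2.resize(t[140:290,250:400],(400,400),interpolation=2),cv2.resize(s[175:325,265:415],(400,400),interpolation=2)]))
for c in("top","scene"):
  im=get_image(c)
  for n,z in(("glass_left",0),("mug_right",0),("sugar",.042),("caddy",0)):
    print(c,n,[at(im,r["point"],z)[:2] for r in spot_point(c,n)[:2]])
s=observe();print(s["t"],s["tool_pos"])
E
```

```text
top glass_left [array([0.5157, 0.4962])]
top mug_right [array([0.6745, 0.1582])]
top sugar [array([0.4125, 0.4211]), array([0.6558, 0.3979])]
top caddy [array([0.4988, 0.6726]), array([0.6511, 0.3869])]
scene glass_left [array([0.671 , 0.4263])]
scene mug_right [array([0.6814, 0.1637])]
scene sugar [array([0.4074, 0.4006]), array([0.6621, 0.4067])]
scene caddy [array([0.6644, 0.3849]), array([0.5019, 0.6815])]
15.975 [0.4084 0.1777 0.2502]
```

View pics/v16.png

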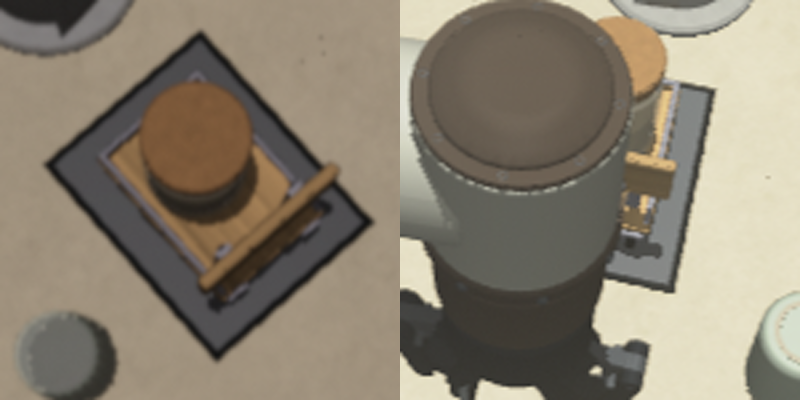

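The caddy stands wholly inside the mat with the jar upright, and the glass and mug have not moved. One last numeric check from the corners in this picture, then I hand in.

```bash
python3 - <<'E'
from h import *
im=get_image("top");g=lambda a,b,z:at(im,(250+a*.375,140+b*.375),z)[:2]
m=[g(a,b,.001) for a,b in((47,165),(200,34),(371,221),(217,358))];C=sum(m)/4
h=(m[0]+m[1]-m[2]-m[3]);y=np.arctan2(h[1],h[0]);h/=np.linalg.norm(h);l=np.array([-h[1],h[0]])
n=[g(103,157,.05),g(197,75,.05)];b=[g(204,289,.132),g(340,172,.132)]
for p,k in((n,70-3),(b,-62)):
    d=p[0]-p[1];w=np.arctan2(-d[0],d[1]);o=sum(p)/2-k/1000*np.array([np.cos(w),np.sin(w)])-C
    print("along",o@h,"lat",o@l,"yaw",w-y,"width",np.linalg.norm(d))
print(C,y)
E
```

```text
along -0.0021629816445255198 lat -0.0003332076120844544 yaw 0.0020897063809147687 width 0.09090950732291059
along 0.000839088240048724 lat -8.120559271250786e-05 yaw -0.013371233121433512 width 0.11808379979394552
[0.6469 0.3901] 0.7284213423230114
```

```bash
python3 -c "
from station import *
print(sign_off(),observe()['t'])"
```

```text
the job is handed in; nothing more can be done
the job is handed in; nothing more can be done
```

I pushed the wooden caddy from behind with the half-closed fingers and it came to rest wholly on the mat. I handed the job in at about 16 s. It rolled about 68 mm straight ahead first, then I steered it left and back right, finished straight, and backed the gripper well clear.

**Position:** the corners in the top view put it within about 2 mm of the mat's centre along its length and under 0.5 mm across. Measured at the nose, it is lined up to about 0.002 rad. Measured at the board, it is off by 0.013 rad. The wrist camera, before I backed off, gave +2.5 mm along the length, −0.4 mm across and −0.003 rad.

**Jar, glass and mug:** the jar is upright on the caddy. In the top view the glass and mug were within a few mm of their first positions, inside the networks' scatter. The scene camera gave a wrong reading for the glass, because the arm hid it.

**Not directly checked:**
- **Castors:** they sit under the deck and I never saw their angles. That they trail is inferred from the straight rolls: about 68 mm at the start and roughly 30 mm at the end.
- **Distance to the mat:** at the end of that first roll the nose was only about 4 mm short of the mat edge. By the quoted 60 mm the castors should have swung round some 8 mm earlier. That is thin for "well before the mat".

**First attempt:** with the gripper fully open, the fingers passed above the board and left the caddy essentially where it was, so I lowered and half-closed them and pushed again.

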